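# Turn in the milk pan's handle

## Robot

A 6-joint arm with a two-finger parallel gripper is mounted at the origin on a cart in front of the work surface, level with it; the furniture and walls round the work are solid. World frame = base frame: x ahead of the robot, y to its left, z up, the work surface at z = 0. Lengths are in m, angles in rad, forces in N, time in s.
With the tool pointing down it reaches from about 0.275 to 0.725 m from the base axis. Payload 5.6 kg.
Tool frame: the origin (TCP) lies on the centre line of the jaws, within the pads' length; the fingertips stand 8 mm ahead of it and the grasp point (between the pads) lies 11 mm behind it; z points along the fingers, y is the line along which they close (so a half turn about z gives the same grasp; the last joint's range is limited). The gripper opens to 85 mm and grips with 20 to 120 N. Pads are 22 mm wide; open, the fingers measure 114 mm over their backs; the gripper's body (76 mm by 85 mm) begins 54 mm behind the grasp point. The pads swing forward as they close: fully open they stand 13 mm farther back than shut.
Start: joints at [-0.928, 0.255, 0.108, 0, -1.424, -0.285], TCP at [0.193, -0.515, 0.239] pointing down, gripper open.
Joint ranges: [-2.95, 2.95], [-1.21, 1.97], [-1.09, 1.5], [-2.87, 1.71], [-2.94, -0.07], [-3.05, 3.05]. Speed limits (rad/s): [2.57, 2.57, 3.14, 3.14, 3.14, 3.14].

## Interface

Orientations are given as a unit quaternion [w, x, y, z].
In Python, from rig import manip, imaging, order gives the robot as it stands.
- The arm moves only by the tool arm_command, never from a script. Its argument "rows" is a list of rows, each an object of numbers: "dx", "dy", "dz": the shift along the tool's x, y, z in m; "wx", "wy", "wz": the turn, a rotation vector about the tool's x, y, z in rad. In form: [{"dx": .., "dy": .., "dz": .., "wx": .., "wy": .., "wz": ..}, ...]. A call has 1 to 20 rows; each row shifts and turns the commanded pose from where the row before left it, along the tool's axes as they then stand; what a row does not reach is not made up. A row lasts 1/8 s, in which the tool goes at most 62.5 mm and 10.7 degrees, less where a joint would pass 70% of its speed; a pose out of reach is approached as far as the arm can. A call is refused whole if a number of a shift passes 0.0625 or a number of a turn 0.188, either way. A call with a gripper value outside its range is refused whole. "grip" is the opening, from 0 (shut) to 1 (fully open), set as the call begins (left out, the last holds). The fingers move at their own pace and stop on an object; "force" is the grip in N (left out, the last holds). Time passes only in rows, so rows that do not move let the fingers close. It gives the time, the measured TCP pose, the force, the opening and the grip force at its end, in the units of the state.
- manip.read_state(): the state, without advancing time (a new reading comes with each control period).
- imaging.camera(name): name is "side" or "top" or "wrist"; returns a dict with "color" (400x640x3 uint8, blue, green, red), "fx", "fy", "cx", "cy" (pixels), "k1" (the pictures are not rectified: a ray, as slopes to the right and down, at radius r is drawn at 1 + k1 r^2 times it, then the intrinsics apply), "xyz" and "attitude" of the camera in the world; the wrist camera has in their place "T_tool_cam" (4x4, takes a point from camera to tool coordinates, whose origin is the TCP and whose axes are the flange's). Camera axes: x right, y down, z forward; pixel columns grow to the right and rows downward; lengths in m; the calibration is good to about 2 mm. A picture is of the moment at which its call begins: read the wrist's pose just before it. There is no depth.
- order.hand_in(): hands the job in; it is judged then, once.
The state is a dict: "clock": time; "q": joint angles; "qd": joint speeds; "joint_torque": joint torques, N m; "tool_pos": TCP position; "orientation": TCP orientation; "force": force on the tool from outside, world axes, zero at the start; "moment": the same for the moment, N m; "gripper_width": opening from 0.0 (shut) to 1.0 (fully open); "gripper_force": force on a finger pad.
Only numpy, scipy, OpenCV 4.12 (cv2) and the standard library are available. Lean on these libraries where they do the work, as an engineer would, in place of code of your own. Each camera call takes 0.05 s, during which the arm holds its last target. There are 200 camera calls.

## Task

The handle of the small milk pan on the two-ring hob sticks out to the front, towards the edge of the worktop, where someone could catch it. Swing the handle round to the side, away from the saucepan, until it lies about parallel to the hob's front edge. Keep the milk pan standing in its place, centred on its ring, do not lift it, leave the saucepan alone, and let go.

Things in the scene. Friction and masses are not known exactly. Their poses are not given: they have to be found in the camera images.
- milk_pan_centre (a point): Centre of the small steel milk pan (the smaller pan, two pouring lips): on its axis, half-way up, 33 mm above its underside. The pan is open, 108 mm across, 66 mm high, 0.4 to 0.75 kg, and stands loose on either ring of the hob (left or right); slid by its handle it resists with a few newtons. Its x axis points from the pan out along the handle, z up. The handle starts pointing towards the robot, within about 30 degrees.
- milk_pan_handle (a point): Middle of the milk pan's straight, level wooden handle, 128 mm out from the pan's axis and 56 mm above its underside (96 mm above the worktop). The wooden grip is 22 mm wide and 16 mm thick and runs from 72 to 185 mm out from the axis. Axes as for the pan: x points outwards along the handle.
- saucepan: The larger steel saucepan, 160 mm across, 90 mm high, standing loose on the other ring, 190 mm beside the milk pan, its own wooden handle turned to the back (up to 180 mm from its axis, 70 mm above its underside). Origin: centre of its underside. It must not be disturbed.
- hob: Portable two-ring hob, fixed: 270 mm deep, 430 mm wide, its black top 40 mm above the worktop. Origin: centre of its underside. x points to the back (the wall), y to the left along its front edge; the rings lie 95 mm left and right of the middle.

How it is judged:
By the outcome, as a careful person would: the job done as asked, in the order asked, and still so for the second after the job is handed in, with the robot touching nothing.
It also fails if it takes over 38 s, if anything falls off the work surface, if the arm or the gripper's body presses on something with over 40 N, if the wrist force passes 120 N, or if a joint passes its speed limit or range.

## Working session

There is one attempt and no reset: what is moved stays moved. The work goes in short steps, Python scripts to look and compute and a tool call to move; the robot and the scene stay as the last step left them, time stands still between calls to the robot, and variables do not carry over. Pictures are saved under pics/ and viewed, at most 10 in all, crops included, and the job is handed in when it is done.

Besides the shell and the picture viewer there is one more tool, called after "Call:" by a JSON object that holds its "method" and its "body", one argument or row to a line. arm_command: Moves the arm, as the interface text tells. Its arguments: {"type":"object","properties":{"rows":{"type":"array"},"grip":{"type":"number"},"force":{"type":"number"}},"required":["rows"]}

```bash
mkdir -p pics; ls; cat > h.py <<'E'
import sys; sys.path.insert(0,'.')
import numpy as np, cv2
from scipy.spatial.transform import Rotation as R
from rig import manip, imaging, order
def rot(q): q=np.array(q,float); return R.from_quat([q[1],q[2],q[3],q[0]]) if q.shape==(4,) else R.from_matrix(q)
def ray(c,u,v):
    K=np.array([[c['fx'],0,c['cx']],[0,c['fy'],c['cy']],[0,0,1.]])
    p=cv2.undistortPoints(np.array([[[u,v]]],float),K,np.array([c['k1'],0,0,0,0.]))[0,0]
    return np.array(c['xyz']),rot(c['attitude']).apply([p[0],p[1],1.])
def onz(c,u,v,z):
    o,d=ray(c,u,v); return o+d*(z-o[2])/d[2]
E
python3 - <<'E'
from h import *
s=manip.read_state(); print({k:np.round(v,3).tolist() for k,v in s.items()})
for n in ('top','side'):
    c=imaging.camera(n); cv2.imwrite(f'pics/{n}0.png',c['color']); print(n,{k:v for k,v in c.items() if k!='color'})
E
```

```text
pics
{'clock': 0.0, 'q': [-0.928, 0.256, 0.107, -0.0, -1.424, -0.285], 'qd': [0.0, 0.001, 0.001, 0.0, -0.001, -0.0], 'joint_torque': [0.002, -38.664, 23.794, 5.365, -0.006, 0.0], 'tool_pos': [0.193, -0.515, 0.238], 'orientation': [-0.0, -0.178, 0.984, 0.001], 'force': [0.488, -0.383, -0.493], 'moment': [0.01, -0.008, 0.012], 'gripper_force': 0.0, 'gripper_width': 1.001}
top {'fx': 418.3517555409456, 'fy': 418.3517555409456, 'cx': 313.8670576278318, 'cy': 201.94320015151735, 'k1': -0.07169158440346203, 'xyz': array([0.43716547, 0.09775093, 0.94923175]), 'attitude': array([-0.03944624,  0.711062  , -0.7016118 ,  0.02399372])}
side {'fx': 377.92990457437844, 'fy': 377.92990457437844, 'cx': 318.9255727449996, 'cy': 203.89924924347565, 'k1': -0.05667776145109754, 'xyz': array([ 0.41347877, -0.63677071,  0.50073069]), 'attitude': array([-0.50653082,  0.85974345, -0.05178452,  0.03982571])}
```

View pics/top0.png

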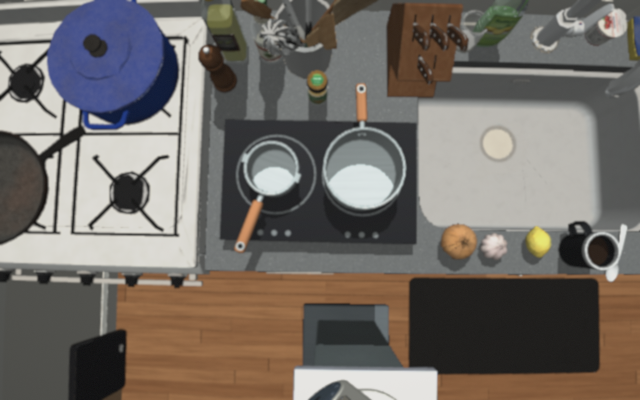

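View pics/side0.png

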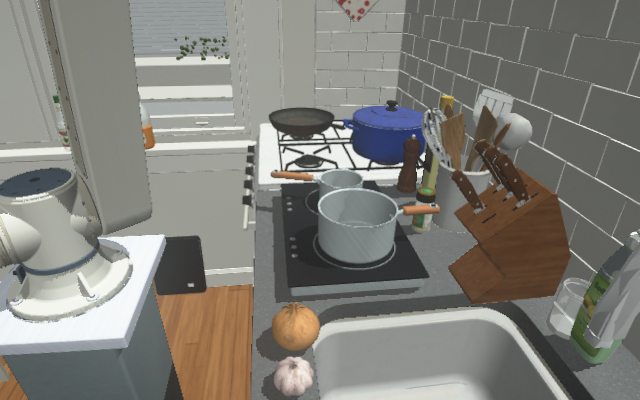

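The top view shows the milk pan on the left ring, rim near (271,167). Its orange handle runs from about (259,200) to (240,247), towards the front and left. The saucepan is on the right at (363,168), with its handle to the back. The handle should swing to the left (+y), which is clear in the side view. Next I'll measure.

```bash
cat >> h.py <<'E'
def measure(img=None):
    c=imaging.camera('top'); im=c['color']; hsv=cv2.cvtColor(im,cv2.COLOR_BGR2HSV)
    # hob: dark blob
    m=(hsv[...,2]<60).astype(np.uint8); m[:, :205]=0; m[:,425:]=0; m[:110]=0; m[255:]=0
    n,l,st,ce=cv2.connectedComponentsWithStats(m); k=1+np.argmax(st[1:,4])
    ys,xs=np.nonzero(l==k)
    P=np.array([onz(c,x,y,.04)[:2] for x,y in zip(xs,ys)])
    rc=cv2.minAreaRect(P.astype(np.float32)); print('hob rect',rc)
    # front edge: lowest dark pixel per column
    F=np.array([onz(c,x,ys[xs==x].max()+.5,.04)[:2] for x in range(228,410,3) if (xs==x).any()])
    f=np.polyfit(F[:,1],F[:,0],1); r=F[:,0]-np.polyval(f,F[:,1]); g=abs(r-np.median(r))<.004; f=np.polyfit(F[g,1],F[g,0],1)
    print('front edge x=%.4f*y+%.4f'%tuple(f), g.mean())
    # handle
    o=cv2.inRange(hsv,(5,110,90),(20,255,255)); o[:, :222]=0; o[:,320:]=0; o[:125]=0;o[262:]=0
    n,l,st,ce=cv2.connectedComponentsWithStats(o); k=1+np.argmax(st[1:,4]); ys,xs=np.nonzero(l==k)
    H=np.array([onz(c,x,y,.104)[:2] for x,y in zip(xs,ys)])
    h=cv2.minAreaRect(H.astype(np.float32)); print('handle',h,st[k])
    mu=H.mean(0); w,V=np.linalg.eigh(np.cov((H-mu).T)); d=V[:,1]
    # pan: bright non-dark blob left, hull circle on z=.106
    b=((hsv[...,2]>95)&(hsv[...,1]<90)).astype(np.uint8); b[:, :238]=0; b[:,308:]=0;b[:132]=0;b[205:]=0
    b=cv2.morphologyEx(b,cv2.MORPH_OPEN,np.ones((2,2)))
    n,l,st,ce=cv2.connectedComponentsWithStats(b); k=1+np.argmax(st[1:,4]); ys,xs=np.nonzero(l==k)
    Q=np.array([onz(c,x,y,.106)[:2] for x,y in zip(xs,ys)]).astype(np.float32)
    (cc,rad)=cv2.minEnclosingCircle(Q); print('pan rim',cc,rad,st[k], 'ell',cv2.fitEllipse(cv2.convexHull(Q)))
    cc=np.array(cc)
    if d@(mu-cc)<0: d=-d
    nrm=np.array([-d[1],d[0]])
    print('handle mean',mu,'angle',np.degrees(np.arctan2(d[1],d[0])),'dist along',((H-cc)@d).min(),((H-cc)@d).max(),'offset of axis from pan centre',(mu-cc)@nrm,'width',np.ptp((H-mu)@nrm))
    vis=im.copy(); vis[o>0]=(0,255,0); vis[l==k]=(255,0,255)
    if img: cv2.imwrite(img,cv2.resize(vis[100:270,190:430],None,fx=3,fy=3,interpolation=cv2.INTER_NEAREST))
    return c
E
python3 - <<'E'
from h import *
c=measure('pics/m1.png')
print('stove edge', onz(c,204,200,0), 'pt(127,190)',onz(c,127,190,.05))
E
```

```text
hob rect ((0.5670452117919922, 0.10923013091087341), (0.4247683882713318, 0.2690712511539459), 89.4285659790039)
front edge x=0.0154*y+0.4311 0.2786885245901639
handle ((0.4714336395263672, 0.24662640690803528), (0.022968804463744164, 0.08965341001749039), 69.92023468017578) [237 200  26  45 475]
pan rim (0.5738298892974854, 0.20825764536857605) 0.06630340218544006 [ 239  141   63   62 2328] ell ((0.5760997533798218, 0.20768654346466064), (0.12578174471855164, 0.12824350595474243), 17.74677276611328)
handle mean [0.47162855 0.24644296] angle 159.76991136764386 dist along 0.06453642012681014 0.1541482112058904 offset of axis from pan centre -0.0004894189234051332 width 0.02307702767630388
stove edge [0.52381088 0.37237628 0.        ] pt(127,190) [0.53941678 0.53298162 0.05      ]
```

View pics/m1.png

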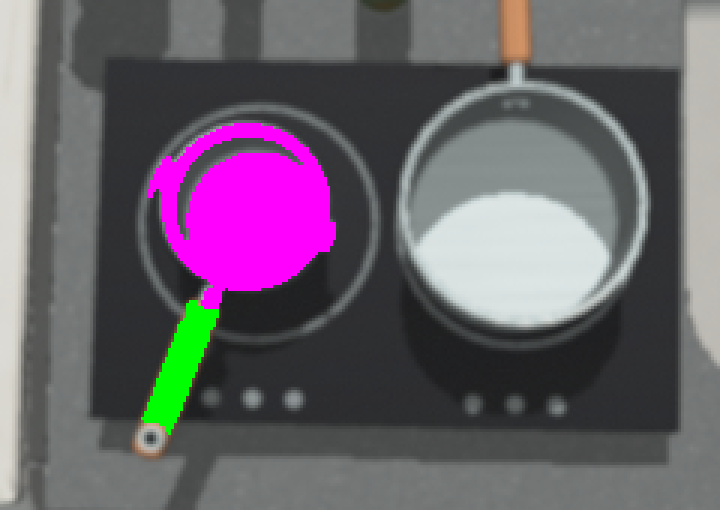

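The masks sit on the milk pan and its handle. The pan mask also picks up the handle stub and a bit of the ring at left, so I'll refit the circle robustly and get the ring centre too.

```bash
cat >> h.py <<'E'
def circ(P,n=4,tol=.003):
    g=np.ones(len(P),bool)
    for _ in range(n+4):
        A=np.c_[2*P[g],np.ones(g.sum())]; s=np.linalg.lstsq(A,(P[g]**2).sum(1),rcond=None)[0]
        r=np.sqrt(s[2]+s[:2]@s[:2]); e=abs(np.linalg.norm(P-s[:2],axis=1)-r); g=e<max(tol,np.median(e)*1.5)
    return s[:2],r,g.mean()
def radial(c,u0,v0,rmin,rmax,z,frm,thr):
    "edge points along rays from an image point; frm 'out' scans inwards"
    V=cv2.cvtColor(c['color'],cv2.COLOR_BGR2GRAY).astype(np.float32); pts=[]
    for a in np.arange(0,2*np.pi,.05):
        rr=np.arange(rmin,rmax,.25); x=(u0+rr*np.cos(a)).astype(np.float32); y=(v0+rr*np.sin(a)).astype(np.float32)
        p=cv2.remap(V,x[None],y[None],cv2.INTER_LINEAR)[0]
        i=np.nonzero(p>thr)[0]
        if len(i): j=i[-1]; pts.append(onz(c,x[j],y[j],z)[:2])
    return np.array(pts)
E
python3 - <<'E'
from h import *
c=imaging.camera('top')
print('rim',circ(radial(c,271.7,168.7,20,33,.106,'out',90)))
print('ring',circ(radial(c,276,174,34,43,.04,'out',75)))
print('saucepan rim',circ(radial(c,364,168,34,45,.13,'out',100)))
s=imaging.camera('side')
hsv=cv2.cvtColor(s['color'],cv2.COLOR_BGR2HSV); o=cv2.inRange(hsv,(5,110,70),(20,255,255)); o[:, :265]=0;o[:,325:]=0;o[:160]=0;o[190:]=0
ys,xs=np.nonzero(o); print('side handle px',xs.min(),xs.max(),ys[xs<xs.min()+4].mean(),ys.mean())
# height check: intersect side ray of tip with handle vertical plane
p=np.array([.576,.207]);
o_,d=ray(s,xs.min(),ys[xs<xs.min()+4].mean()); a=np.radians(159.8); n=np.array([-np.sin(a),np.cos(a)])
t=((p-o_[:2])@n)/(d[:2]@n); print('tip',o_+t*d, np.linalg.norm((o_+t*d)[:2]-p))
E
```

```text
rim (array([0.58633748, 0.20878479]), np.float64(0.06106707077590329), np.float64(0.6746031746031746))
ring (array([0.58062701, 0.20345922]), np.float64(0.08947646006471757), np.float64(0.9459459459459459))
saucepan rim (array([0.58095918, 0.01798318]), np.float64(0.08318350451923263), np.float64(0.9682539682539683))
side handle px 271 312 173.4 174.74725274725276
tip [0.41248448 0.267162   0.09394118] 0.1742320065237246
```

```bash
cat >> h.py <<'E'
def rim(c,u0,v0,ang):
    "ang: image angle of handle (rad); leave out handle and lips"
    V=cv2.cvtColor(c['color'],cv2.COLOR_BGR2GRAY).astype(np.float32); pts=[];rs=[]
    for a in np.arange(0,2*np.pi,.04):
        if abs(np.cos(a-ang))<.55 or np.cos(a-ang)>.85: continue
        rr=np.arange(22,31,.2); x=(u0+rr*np.cos(a)).astype(np.float32); y=(v0+rr*np.sin(a)).astype(np.float32)
        p=cv2.remap(V,x[None],y[None],cv2.INTER_LINEAR)[0]
        j=np.argmin(np.gradient(p)); pts.append(onz(c,x[j],y[j],.106)[:2]); rs.append((round(np.degrees(a)),round(float(rr[j]),1)))
    return np.array(pts),rs
E
python3 - <<'E'
from h import *
c=imaging.camera('top')
P,rs=rim(c,271.7,168.7,np.arctan2(247-168,240-272))
print(rs); r=circ(P,tol=.002); print(r)
from scipy.optimize import least_squares
f=least_squares(lambda s:np.linalg.norm(P-s,axis=1)-.054,r[0],loss='soft_l1',f_scale=.001); print(f.x,np.abs(f.fun).mean())
print('ring px center ray at rim',onz(c,271.7,168.7,.106))
cv2.imwrite('pics/z1.png',cv2.resize(c['color'][130:260,225:325],None,fx=5,fy=4.6 and 4.6))
E
```

```text
[(57, 25.4), (60, 25.8), (62, 25.6), (64, 25.6), (66, 25.8), (69, 25.8), (71, 25.8), (73, 26.0), (76, 26.0), (78, 25.6), (80, 26.0), (144, 28.0), (147, 28.0), (149, 28.0), (151, 27.6), (154, 27.8), (156, 28.0), (158, 28.2), (160, 28.0), (163, 28.6), (165, 28.4), (167, 28.0), (236, 28.4), (238, 28.8), (241, 28.8), (243, 28.4), (245, 28.6), (248, 28.6), (250, 28.6), (252, 28.6), (254, 28.0), (257, 28.8), (259, 28.4), (261, 28.6), (264, 28.2), (266, 28.2), (268, 28.0), (270, 28.0), (273, 28.4), (275, 28.0), (277, 28.2), (280, 28.4), (282, 28.8), (284, 28.2), (286, 28.6), (289, 28.4), (291, 28.2), (293, 28.2), (296, 28.2), (298, 28.6), (300, 28.0), (303, 28.2), (305, 28.2), (307, 28.2), (309, 27.8), (312, 27.8), (314, 27.8), (316, 27.4), (319, 28.0), (321, 27.6), (323, 27.8), (325, 28.0), (328, 27.4), (330, 27.8), (332, 27.2), (335, 27.8), (337, 27.2), (339, 27.2), (341, 27.0), (344, 27.2), (346, 26.6), (348, 26.8)]
(array([0.58286237, 0.20603518]), np.float64(0.05662178335806994), np.float64(1.0))
[0.58490969 0.20472729] 0.0018272648338243322
ring px center ray at rim [0.5801388  0.20399777 0.106     ]
```

View pics/z1.png

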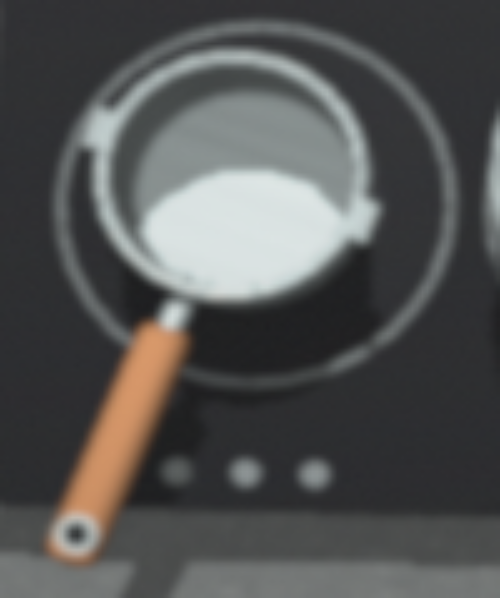

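The milk pan rim centre is about (0.583, 0.205), r ≈ 55 mm, and the ring centre is (0.581, 0.204). The handle points at 160° and its axis passes through the pan centre. The side view puts the handle at z ≈ 0.094, against 0.096 expected, so the numbers agree. Next I'll work out the approach rows.

```bash
cat >> h.py <<'E'
import json
def plan(pts,start=None):
    "pts: list of (x,y,z,yaw_deg of tool y); tool kept pointing down; rounded rows, rounding fed back"
    s=manip.read_state(); p=np.array(s['tool_pos']); M=rot(s['orientation'])
    rows=[]
    for x,y,z,yaw in pts:
        a=np.radians(yaw); T=R.from_matrix(np.array([[np.sin(a),np.cos(a),0],[-np.cos(a),np.sin(a),0],[0,0,-1]]).T[[0,1,2]].T if False else np.column_stack([[np.sin(a)*-1*-1,-np.cos(a),0],[np.cos(a),np.sin(a),0],[0,0,-1]]))
        if rows==[] and False: pass
        d=np.round(M.inv().apply(np.array([x,y,z])-p),4); w=np.round((M.inv()*T).as_rotvec(),3)
        rows.append(dict(zip(('dx','dy','dz','wx','wy','wz'),[float(v) for v in (*d,*w)])))
        p=p+M.apply(d); M=M*R.from_rotvec(w)
    print(json.dumps(rows)); print('max',max(max(abs(r[k]) for k in ('dx','dy','dz')) for r in rows),max(abs(r['wz']) for r in rows))
E
sed -i 's/T=R.from_matrix(.*$/T=R.from_matrix(np.column_stack([[-np.sin(a),np.cos(a),0],[np.cos(a),np.sin(a),0],[0,0,-1]]))/; /and False: pass/d' h.py
python3 - <<'E'
from h import *
s=manip.read_state(); print(rot(s['orientation']).as_matrix().round(3).tolist())
a=np.array([*s['tool_pos'],110.5]); C=np.array([.582,.205]); th=np.radians(160)
g=C+.125*np.array([np.cos(th),np.sin(th)]); b=np.array([*g,.18,250.]); print(b)
plan([a+(b-a)*k/16 for k in range(1,17)])
E
```

```text
[[-0.937, -0.35, -0.0], [-0.35, 0.937, 0.001], [0.0, 0.001, -1.0]]
[4.64538422e-01 2.47752518e-01 1.80000000e-01 2.50000000e+02]
[{"dx": -0.0326, "dy": 0.0387, "dz": 0.0037, "wx": 0.001, "wy": -0.0, "wz": -0.152}, {"dx": -0.0381, "dy": 0.0333, "dz": 0.0037, "wx": -0.0, "wy": -0.0, "wz": -0.152}, {"dx": -0.0427, "dy": 0.0272, "dz": 0.0037, "wx": -0.0, "wy": -0.0, "wz": -0.153}, {"dx": -0.0464, "dy": 0.0203, "dz": 0.0036, "wx": -0.0, "wy": -0.0, "wz": -0.152}, {"dx": -0.0489, "dy": 0.0131, "dz": 0.0037, "wx": -0.0, "wy": -0.0, "wz": -0.152}, {"dx": -0.0503, "dy": 0.0055, "dz": 0.0037, "wx": -0.0, "wy": -0.0, "wz": -0.152}, {"dx": -0.0505, "dy": -0.0021, "dz": 0.0037, "wx": -0.0, "wy": -0.0, "wz": -0.152}, {"dx": -0.0497, "dy": -0.0098, "dz": 0.0036, "wx": -0.0, "wy": -0.0, "wz": -0.152}, {"dx": -0.0476, "dy": -0.0172, "dz": 0.0037, "wx": -0.0, "wy": -0.0, "wz": -0.153}, {"dx": -0.0444, "dy": -0.0242, "dz": 0.0037, "wx": -0.0, "wy": -0.0, "wz": -0.152}, {"dx": -0.0403, "dy": -0.0307, "dz": 0.0036, "wx": 0.0, "wy": -0.0, "wz": -0.152}, {"dx": -0.0351, "dy": -0.0364, "dz": 0.0037, "wx": 0.0, "wy": -0.0, "wz": -0.152}, {"dx": -0.0292, "dy": -0.0414, "dz": 0.0037, "wx": 0.0, "wy": -0.0, "wz": -0.152}, {"dx": -0.0227, "dy": -0.0452, "dz": 0.0037, "wx": 0.0, "wy": -0.0, "wz": -0.152}, {"dx": -0.0155, "dy": -0.0482, "dz": 0.0036, "wx": 0.0, "wy": -0.0, "wz": -0.153}, {"dx": -0.0079, "dy": -0.05, "dz": 0.0037, "wx": 0.0, "wy": -0.0, "wz": -0.152}]
max 0.0505 0.153
```

Call:
{"method": "arm_command", "body": {
  "rows": [
    {"dx": -0.0326,"dy": 0.0387,"dz": 0.0037,"wz": -0.152},
    {"dx": -0.0381,"dy": 0.0333,"dz": 0.0037,"wz": -0.152},
    {"dx": -0.0427,"dy": 0.0272,"dz": 0.0037,"wz": -0.153},
    {"dx": -0.0464,"dy": 0.0203,"dz": 0.0036,"wz": -0.152},
    {"dx": -0.0489,"dy": 0.0131,"dz": 0.0037,"wz": -0.152},
    {"dx": -0.0503,"dy": 0.0055,"dz": 0.0037,"wz": -0.152},
    {"dx": -0.0505,"dy": -0.0021,"dz": 0.0037,"wz": -0.152},
    {"dx": -0.0497,"dy": -0.0098,"dz": 0.0036,"wz": -0.152},
    {"dx": -0.0476,"dy": -0.0172,"dz": 0.0037,"wz": -0.153},
    {"dx": -0.0444,"dy": -0.0242,"dz": 0.0037,"wz": -0.152},
    {"dx": -0.0403,"dy": -0.0307,"dz": 0.0036,"wz": -0.152},
    {"dx": -0.0351,"dy": -0.0364,"dz": 0.0037,"wz": -0.152},
    {"dx": -0.0292,"dy": -0.0414,"dz": 0.0037,"wz": -0.152},
    {"dx": -0.0227,"dy": -0.0452,"dz": 0.0037,"wz": -0.152},
    {"dx": -0.0155,"dy": -0.0482,"dz": 0.0036,"wz": -0.153},
    {"dx": -0.0079,"dy": -0.05,"dz": 0.0037,"wz": -0.152},
    {"dx": 0},
    {"dx": 0}
  ],
  "grip": 1
}}

```text
validation failed for argument at $.ro...
```

```bash
python3 - <<'E'
from h import *
s=manip.read_state(); print(s['clock'],np.round(s['tool_pos'],4),np.round(s['q'],2)); M=rot(s['orientation']); print(M.as_matrix().round(3).tolist())
c=imaging.camera('wrist'); cv2.imwrite('pics/w1.png',c['color']); T=np.array(c['T_tool_cam']); print(T.round(3).tolist())
c['xyz']=np.array(s['tool_pos'])+M.apply(T[:3,3]); c['attitude']=M.as_matrix()@T[:3,:3]
hsv=cv2.cvtColor(c['color'],cv2.COLOR_BGR2HSV); o=cv2.inRange(hsv,(5,110,70),(20,255,255))
n,l,st,ce=cv2.connectedComponentsWithStats(o); k=1+np.argmax(st[1:,4]); ys,xs=np.nonzero(l==k); print(st[k])
H=np.array([onz(c,x,y,.104)[:2] for x,y in zip(xs[::7],ys[::7])]); r=cv2.minAreaRect(H.astype(np.float32)); print(r)
mu=H.mean(0); w,V=np.linalg.eigh(np.cov((H-mu).T)); d=V[:,1]; print(mu,np.degrees(np.arctan2(d[1],d[0]))%180)
E
```

```text
0.3 [ 0.1926 -0.515   0.239 ] [-0.93  0.26  0.11 -0.   -1.42 -0.28]
[[-0.937, -0.35, -0.0], [-0.35, 0.937, 0.001], [0.0, 0.001, -1.0]]
[[-0.0, -0.961, -0.277, 0.07], [1.0, -0.0, 0.0, 0.0], [-0.0, -0.277, 0.961, -0.135], [0.0, 0.0, 0.0, 1.0]]
[    0     0   640   279 50743]
((0.06960126012563705, -0.5191123485565186), (0.2416234314441681, 0.6076361536979675), 1.8677175045013428)
[ 0.07711984 -0.52169695] 103.00733296262463
```

View pics/w1.png

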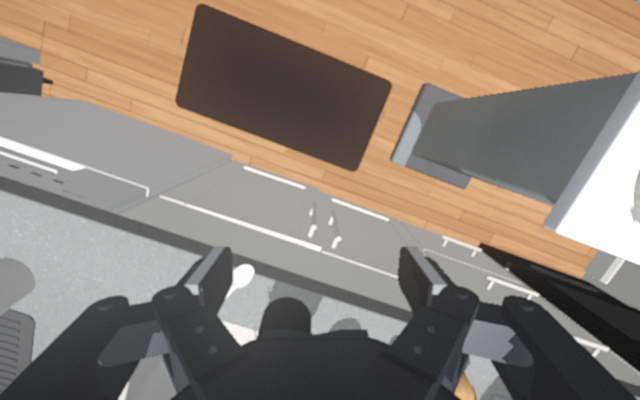

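The move was refused at the format check, so the arm hasn't moved. The wrist picture shows only the start pose, looking at the floor and counter edge. I'll send it again with all six numbers in every row.

Call:
{"method": "arm_command", "body": {
  "rows": [
    {"dx": -0.0326,"dy": 0.0387,"dz": 0.0037,"wx": 0,"wy": 0,"wz": -0.152},
    {"dx": -0.0381,"dy": 0.0333,"dz": 0.0037,"wx": 0,"wy": 0,"wz": -0.152},
    {"dx": -0.0427,"dy": 0.0272,"dz": 0.0037,"wx": 0,"wy": 0,"wz": -0.153},
    {"dx": -0.0464,"dy": 0.0203,"dz": 0.0036,"wx": 0,"wy": 0,"wz": -0.152},
    {"dx": -0.0489,"dy": 0.0131,"dz": 0.0037,"wx": 0,"wy": 0,"wz": -0.152},
    {"dx": -0.0503,"dy": 0.0055,"dz": 0.0037,"wx": 0,"wy": 0,"wz": -0.152},
    {"dx": -0.0505,"dy": -0.0021,"dz": 0.0037,"wx": 0,"wy": 0,"wz": -0.152},
    {"dx": -0.0497,"dy": -0.0098,"dz": 0.0036,"wx": 0,"wy": 0,"wz": -0.152},
    {"dx": -0.0476,"dy": -0.0172,"dz": 0.0037,"wx": 0,"wy": 0,"wz": -0.153},
    {"dx": -0.0444,"dy": -0.0242,"dz": 0.0037,"wx": 0,"wy": 0,"wz": -0.152},
    {"dx": -0.0403,"dy": -0.0307,"dz": 0.0036,"wx": 0,"wy": 0,"wz": -0.152},
    {"dx": -0.0351,"dy": -0.0364,"dz": 0.0037,"wx": 0,"wy": 0,"wz": -0.152},
    {"dx": -0.0292,"dy": -0.0414,"dz": 0.0037,"wx": 0,"wy": 0,"wz": -0.152},
    {"dx": -0.0227,"dy": -0.0452,"dz": 0.0037,"wx": 0,"wy": 0,"wz": -0.152},
    {"dx": -0.0155,"dy": -0.0482,"dz": 0.0036,"wx": 0,"wy": 0,"wz": -0.153},
    {"dx": -0.0079,"dy": -0.05,"dz": 0.0037,"wx": 0,"wy": 0,"wz": -0.152},
    {"dx": 0,"dy": 0,"dz": 0,"wx": 0,"wy": 0,"wz": 0},
    {"dx": 0,"dy": 0,"dz": 0,"wx": 0,"wy": 0,"wz": 0}
  ],
  "grip": 1
}}

```text
clock: 2.6
tool_pos: [0.4644, 0.2475, 0.1803]
orientation: [0.0, 0.985, -0.174, -0.0]
force: [0.5, -0.9, 0.2]
gripper_width: 1.004
gripper_force: 0.0
```

```bash
cat >> h.py <<'E'
def wrist(png):
    s=manip.read_state(); M=rot(s['orientation'])
    c=imaging.camera('wrist'); cv2.imwrite(png,c['color']); T=np.array(c['T_tool_cam'])
    c['xyz']=np.array(s['tool_pos'])+M.apply(T[:3,3]); c['attitude']=M.as_matrix()@T[:3,:3]
    return c,s
E
python3 - <<'E'
from h import *
c,s=wrist('pics/w2.png')
hsv=cv2.cvtColor(c['color'],cv2.COLOR_BGR2HSV); o=cv2.inRange(hsv,(5,110,70),(20,255,255))
n,l,st,ce=cv2.connectedComponentsWithStats(o)
for k in 1+np.argsort(-st[1:,4])[:3]:
    ys,xs=np.nonzero(l==k); print(st[k])
    H=np.array([onz(c,x,y,.104)[:2] for x,y in zip(xs[::5],ys[::5])]); print(cv2.minAreaRect(H.astype(np.float32)))
    mu=H.mean(0); w,V=np.linalg.eigh(np.cov((H-mu).T)); d=V[:,1]; print(mu,np.degrees(np.arctan2(d[1],d[0]))%180)
    t=np.array(s['tool_pos'])[:2]-mu; print('tcp off axis',t@np.array([-d[1],d[0]]))
E
```

```text
[  474   166   166   137 12743]
((0.35715746879577637, 0.06583744287490845), (0.11625240743160248, 0.1269184798002243), 0.0213478934019804)
[0.3719089  0.04894475] 43.15073598955263
tcp off axis -0.08157208868772337
[  224   249   190    97 11415]
((0.3879747688770294, 0.2710414528846741), (0.1666707694530487, 0.09593407809734344), 69.96562957763672)
[0.38393756 0.26909097] 75.60576967816893
tcp off axis -0.08331183825786503
[ 297  148   28  112 1919]
((0.47077324986457825, 0.24886547029018402), (0.021143918856978416, 0.08956247568130493), 70.47879028320312)
[0.46766406 0.24946895] 159.24074172490452
tcp off axis 0.0030380604927188293
```

View pics/w2.png

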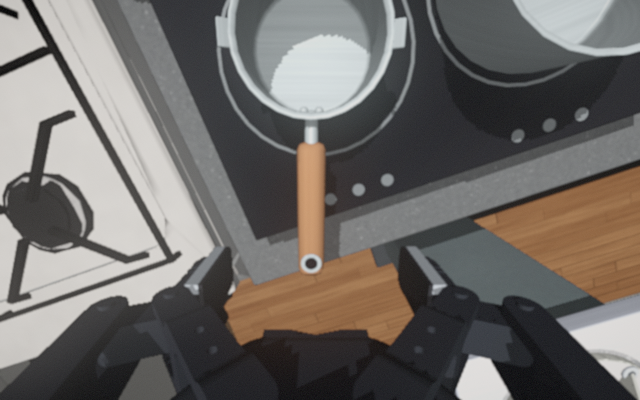

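In the wrist view the handle runs from (311,145) to its end at (311,263), nearly upright between the open jaws and slightly left of the middle. It is about 2.5 mm off the jaw centre line, so I'll correct for that on the way down. Then I'll close gently.

Call:
{"method": "arm_command", "body": {
  "rows": [
    {"dx": 0.0006,"dy": -0.0025,"dz": 0.02,"wx": 0,"wy": 0,"wz": 0.007},
    {"dx": 0,"dy": 0,"dz": 0.02,"wx": 0,"wy": 0,"wz": 0},
    {"dx": 0,"dy": 0,"dz": 0.02,"wx": 0,"wy": 0,"wz": 0},
    {"dx": 0,"dy": 0,"dz": 0.02,"wx": 0,"wy": 0,"wz": 0},
    {"dx": 0,"dy": 0,"dz": 0.015,"wx": 0,"wy": 0,"wz": 0},
    {"dx": 0,"dy": 0,"dz": 0,"wx": 0,"wy": 0,"wz": 0},
    {"dx": 0,"dy": 0,"dz": 0,"wx": 0,"wy": 0,"wz": 0}
  ],
  "grip": 1
}}

```text
clock: 3.52
tool_pos: [0.4665, 0.2499, 0.0864]
orientation: [-0.0, 0.984, -0.177, 0.001]
force: [1.0, -0.5, 0.6]
gripper_width: 1.005
gripper_force: 0.0
```

Call:
{"method": "arm_command", "body": {
  "rows": [
    {"dx": 0,"dy": 0,"dz": 0,"wx": 0,"wy": 0,"wz": 0},
    {"dx": 0,"dy": 0,"dz": 0,"wx": 0,"wy": 0,"wz": 0},
    {"dx": 0,"dy": 0,"dz": 0,"wx": 0,"wy": 0,"wz": 0},
    {"dx": 0,"dy": 0,"dz": 0,"wx": 0,"wy": 0,"wz": 0},
    {"dx": 0,"dy": 0,"dz": 0,"wx": 0,"wy": 0,"wz": 0},
    {"dx": 0,"dy": 0,"dz": 0,"wx": 0,"wy": 0,"wz": 0},
    {"dx": 0,"dy": 0,"dz": 0,"wx": 0,"wy": 0,"wz": 0},
    {"dx": 0,"dy": 0,"dz": 0,"wx": 0,"wy": 0,"wz": 0}
  ],
  "grip": 0.1,
  "force": 30
}}

```text
clock: 4.53
tool_pos: [0.4662, 0.25, 0.0857]
orientation: [-0.0, 0.984, -0.177, 0.0]
force: [-0.8, 2.2, 3.7]
gripper_width: 0.251
gripper_force: 33.6
```

```bash
python3 - <<'E'
from h import *
s=manip.read_state(); print(s['clock'],np.round(s['tool_pos'],4),s['gripper_width'],s['gripper_force'],np.round(s['force'],1),np.round(s['moment'],2))
p=np.array(s['tool_pos']); y=rot(s['orientation']).as_matrix()[:2,1]; yaw=np.degrees(np.arctan2(y[1],y[0]))%360; print('yaw',yaw)
C=np.array([.583,.206]); v=p[:2]-C; th0=np.degrees(np.arctan2(v[1],v[0])); rr=np.hypot(*v); print(th0,rr)
tot=-(yaw-90-89.3) ; N=20; print('turn',tot)
P=[]
for k in range(1,N+1):
    a=np.radians(th0+tot*k/N); P.append((C[0]+rr*np.cos(a),C[1]+rr*np.sin(a),p[2],yaw+tot*k/N))
plan(P)
E
```

```text
4.525 [0.4662 0.25   0.0857] 0.25105651127336354 33.591073751449585 [-0.8  2.2  3.7] [0.69 0.38 0.07]
yaw 249.62180663355565
159.34872085694448 0.12487349708827315
turn -70.32180663355565
[{"dx": 0.0003, "dy": -0.0077, "dz": 0.0, "wx": -0.001, "wy": -0.0, "wz": 0.061}, {"dx": 0.0002, "dy": -0.0076, "dz": 0.0, "wx": 0.0, "wy": -0.0, "wz": 0.062}, {"dx": 0.0003, "dy": -0.0077, "dz": 0.0, "wx": 0.0, "wy": -0.0, "wz": 0.061}, {"dx": 0.0003, "dy": -0.0076, "dz": -0.0, "wx": 0.0, "wy": -0.0, "wz": 0.061}, {"dx": 0.0003, "dy": -0.0077, "dz": -0.0, "wx": 0.0, "wy": -0.0, "wz": 0.062}, {"dx": 0.0002, "dy": -0.0076, "dz": -0.0, "wx": 0.0, "wy": -0.0, "wz": 0.061}, {"dx": 0.0003, "dy": -0.0077, "dz": -0.0, "wx": 0.0, "wy": -0.0, "wz": 0.062}, {"dx": 0.0003, "dy": -0.0077, "dz": -0.0, "wx": 0.0, "wy": -0.0, "wz": 0.061}, {"dx": 0.0002, "dy": -0.0076, "dz": -0.0, "wx": 0.0, "wy": -0.0, "wz": 0.061}, {"dx": 0.0003, "dy": -0.0077, "dz": -0.0, "wx": 0.0, "wy": -0.0, "wz": 0.062}, {"dx": 0.0003, "dy": -0.0076, "dz": -0.0, "wx": 0.0, "wy": -0.0, "wz": 0.061}, {"dx": 0.0003, "dy": -0.0077, "dz": -0.0, "wx": 0.0, "wy": -0.0, "wz": 0.061}, {"dx": 0.0002, "dy": -0.0076, "dz": -0.0, "wx": 0.0, "wy": -0.0, "wz": 0.062}, {"dx": 0.0003, "dy": -0.0077, "dz": -0.0, "wx": 0.0, "wy": -0.0, "wz": 0.061}, {"dx": 0.0003, "dy": -0.0077, "dz": -0.0, "wx": 0.0, "wy": -0.0, "wz": 0.062}, {"dx": 0.0002, "dy": -0.0076, "dz": -0.0, "wx": 0.0, "wy": -0.0, "wz": 0.061}, {"dx": 0.0003, "dy": -0.0077, "dz": -0.0, "wx": 0.0, "wy": -0.0, "wz": 0.061}, {"dx": 0.0003, "dy": -0.0076, "dz": -0.0, "wx": 0.0, "wy": -0.0, "wz": 0.062}, {"dx": 0.0003, "dy": -0.0077, "dz": -0.0, "wx": -0.0, "wy": -0.0, "wz": 0.061}, {"dx": 0.0002, "dy": -0.0076, "dz": -0.0, "wx": -0.0, "wy": -0.0, "wz": 0.061}]
max 0.0077 0.062
```

The grip holds at opening 0.25, about 21 mm, which matches the 22 mm handle. I'll swing the first half and check.

Call:
{"method": "arm_command", "body": {
  "rows": [
    {"dx": 0.0003,"dy": -0.0077,"dz": 0,"wx": 0,"wy": 0,"wz": 0.061},
    {"dx": 0.0002,"dy": -0.0076,"dz": 0,"wx": 0,"wy": 0,"wz": 0.062},
    {"dx": 0.0003,"dy": -0.0077,"dz": 0,"wx": 0,"wy": 0,"wz": 0.061},
    {"dx": 0.0003,"dy": -0.0076,"dz": 0,"wx": 0,"wy": 0,"wz": 0.061},
    {"dx": 0.0003,"dy": -0.0077,"dz": 0,"wx": 0,"wy": 0,"wz": 0.062},
    {"dx": 0.0002,"dy": -0.0076,"dz": 0,"wx": 0,"wy": 0,"wz": 0.061},
    {"dx": 0.0003,"dy": -0.0077,"dz": 0,"wx": 0,"wy": 0,"wz": 0.062},
    {"dx": 0.0003,"dy": -0.0077,"dz": 0,"wx": 0,"wy": 0,"wz": 0.061},
    {"dx": 0.0002,"dy": -0.0076,"dz": 0,"wx": 0,"wy": 0,"wz": 0.061},
    {"dx": 0.0003,"dy": -0.0077,"dz": 0,"wx": 0,"wy": 0,"wz": 0.062}
  ]
}}

```text
clock: 5.78
tool_pos: [0.5108, 0.3082, 0.0852]
orientation: [0.002, 0.884, -0.468, -0.001]
force: [-7.5, -0.9, 7.4]
gripper_width: 0.255
gripper_force: 34.3
```

```bash
python3 - <<'E'
from h import *
s=manip.read_state(); print(s['clock'],np.round(s['tool_pos'],4),s['gripper_width'],s['gripper_force'],np.round(s['force'],1),np.round(s['moment'],2))
c=imaging.camera('top'); cv2.imwrite('pics/t2.png',cv2.resize(c['color'][100:270,190:430],None,fx=3,fy=3))
E
```

```text
5.775 [0.5108 0.3082 0.0852] 0.25470434232754413 34.25187170505524 [-7.5 -0.9  7.4] [-0.25  2.7  -0.46]
```

View pics/t2.png

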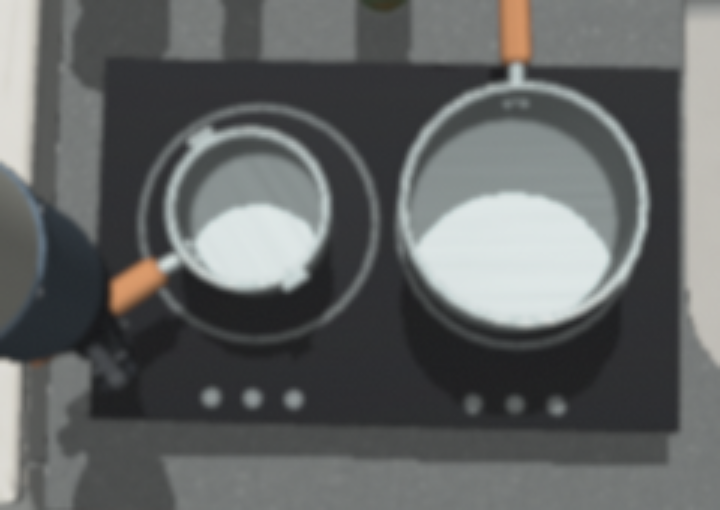

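The pan has stayed in place, with its rim at about (248,210) in the crop, and the handle has swung halfway. I'll do the rest now.

Call:
{"method": "arm_command", "body": {
  "rows": [
    {"dx": 0.0003,"dy": -0.0076,"dz": 0,"wx": 0,"wy": 0,"wz": 0.061},
    {"dx": 0.0003,"dy": -0.0077,"dz": 0,"wx": 0,"wy": 0,"wz": 0.061},
    {"dx": 0.0002,"dy": -0.0076,"dz": 0,"wx": 0,"wy": 0,"wz": 0.062},
    {"dx": 0.0003,"dy": -0.0077,"dz": 0,"wx": 0,"wy": 0,"wz": 0.061},
    {"dx": 0.0003,"dy": -0.0077,"dz": 0,"wx": 0,"wy": 0,"wz": 0.062},
    {"dx": 0.0002,"dy": -0.0076,"dz": 0,"wx": 0,"wy": 0,"wz": 0.061},
    {"dx": 0.0003,"dy": -0.0077,"dz": 0,"wx": 0,"wy": 0,"wz": 0.061},
    {"dx": 0.0003,"dy": -0.0076,"dz": 0,"wx": 0,"wy": 0,"wz": 0.062},
    {"dx": 0.0003,"dy": -0.0077,"dz": 0,"wx": 0,"wy": 0,"wz": 0.061},
    {"dx": 0.0002,"dy": -0.0076,"dz": 0,"wx": 0,"wy": 0,"wz": 0.061},
    {"dx": 0,"dy": 0,"dz": 0,"wx": 0,"wy": 0,"wz": 0},
    {"dx": 0,"dy": 0,"dz": 0,"wx": 0,"wy": 0,"wz": 0}
  ]
}}

```text
clock: 7.32
tool_pos: [0.5841, 0.331, 0.0855]
orientation: [-0.0, -0.703, 0.712, 0.001]
force: [-4.4, 2.0, 4.3]
gripper_width: 0.254
gripper_force: 33.9
```

```bash
python3 - <<'E'
from h import *
s=manip.read_state(); print(s['clock'],np.round(s['tool_pos'],4),s['gripper_width'],s['gripper_force'],np.round(s['force'],1),np.round(s['moment'],2),np.round(s['q'],2))
y=rot(s['orientation']).as_matrix()[:2,1]; print('yaw',np.degrees(np.arctan2(y[1],y[0]))%360)
c=imaging.camera('top'); cv2.imwrite('pics/t3.png',cv2.resize(c['color'][100:270,190:430],None,fx=3,fy=3))
P,_=rim(c,272.5,170,np.pi); print(circ(P,tol=.002))
E
```

```text
7.325 [0.5841 0.331  0.0855] 0.25361160726841037 33.89703333377838 [-4.4  2.   4.3] [ 0.82  1.53 -0.36] [ 0.75  0.57  0.19 -0.   -1.2  -0.76]
yaw 179.2685969591484
(array([0.58061936, 0.20461549]), np.float64(0.056703112955156294), np.float64(1.0))
```

View pics/t3.png

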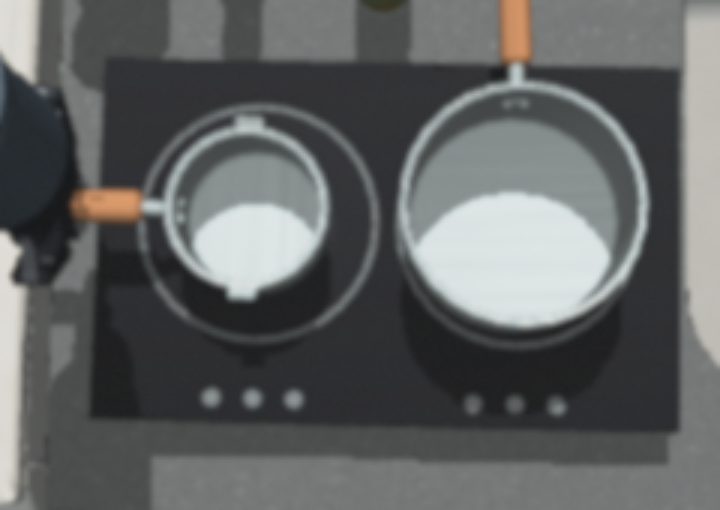

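The pan rim centre is (0.581, 0.205), within about 1 mm of the ring centre. The handle is level in the crop from (75,205) to (140,205), parallel to the hob edge. I'll release and lift clear.

Call:
{"method": "arm_command", "body": {
  "rows": [
    {"dx": 0,"dy": 0,"dz": 0,"wx": 0,"wy": 0,"wz": 0},
    {"dx": 0,"dy": 0,"dz": 0,"wx": 0,"wy": 0,"wz": 0},
    {"dx": 0,"dy": 0,"dz": 0,"wx": 0,"wy": 0,"wz": 0},
    {"dx": 0,"dy": 0,"dz": 0,"wx": 0,"wy": 0,"wz": 0},
    {"dx": 0,"dy": 0,"dz": 0,"wx": 0,"wy": 0,"wz": 0},
    {"dx": 0,"dy": 0,"dz": 0,"wx": 0,"wy": 0,"wz": 0}
  ],
  "grip": 0.8
}}

```text
clock: 8.12
tool_pos: [0.585, 0.3306, 0.0855]
orientation: [0.0, -0.703, 0.711, -0.0]
force: [-0.1, -0.1, 0.0]
gripper_width: 0.801
gripper_force: 0.0
```

Call:
{"method": "arm_command", "body": {
  "rows": [
    {"dx": 0,"dy": 0,"dz": -0.01,"wx": 0,"wy": 0,"wz": 0},
    {"dx": 0,"dy": 0,"dz": -0.02,"wx": 0,"wy": 0,"wz": 0},
    {"dx": 0,"dy": 0,"dz": -0.03,"wx": 0,"wy": 0,"wz": 0},
    {"dx": 0,"dy": 0,"dz": -0.03,"wx": 0,"wy": 0,"wz": 0},
    {"dx": 0,"dy": 0,"dz": -0.03,"wx": 0,"wy": 0,"wz": 0},
    {"dx": -0.04,"dy": 0.04,"dz": -0.02,"wx": 0,"wy": 0,"wz": 0},
    {"dx": -0.04,"dy": 0.04,"dz": 0,"wx": 0,"wy": 0,"wz": 0},
    {"dx": -0.04,"dy": 0.04,"dz": 0,"wx": 0,"wy": 0,"wz": 0},
    {"dx": -0.04,"dy": 0.04,"dz": 0,"wx": 0,"wy": 0,"wz": 0},
    {"dx": 0,"dy": 0.04,"dz": 0,"wx": 0,"wy": 0,"wz": 0},
    {"dx": 0,"dy": 0,"dz": 0,"wx": 0,"wy": 0,"wz": 0},
    {"dx": 0,"dy": 0,"dz": 0,"wx": 0,"wy": 0,"wz": 0}
  ]
}}

```text
clock: 9.62
tool_pos: [0.3871, 0.493, 0.2264]
orientation: [0.001, -0.703, 0.711, 0.0]
force: [-0.1, -0.8, 0.5]
gripper_width: 0.8
gripper_force: 0.0
```

```bash
python3 - <<'E'
from h import *
s=manip.read_state(); print(s['clock'],np.round(s['tool_pos'],4),s['gripper_width'],np.round(s['force'],1))
c=imaging.camera('top'); cv2.imwrite('pics/t4.png',cv2.resize(c['color'][60:310,150:430],None,fx=2.4,fy=2.4))
P,_=rim(c,272.5,170,np.pi); print(circ(P,tol=.002))
hsv=cv2.cvtColor(c['color'],cv2.COLOR_BGR2HSV); o=cv2.inRange(hsv,(5,110,90),(20,255,255)); o[:, :180]=0; o[:,320:]=0; o[:125]=0;o[230:]=0
n,l,st,ce=cv2.connectedComponentsWithStats(o); k=1+np.argmax(st[1:,4]); ys,xs=np.nonzero(l==k)
H=np.array([onz(c,x,y,.104)[:2] for x,y in zip(xs,ys)]); mu=H.mean(0); w,V=np.linalg.eigh(np.cov((H-mu).T)); d=V[:,1]; print(st[k],mu,np.degrees(np.arctan2(d[1],d[0]))%180)
print('saucepan',circ(radial(c,364,168,34,45,.13,'out',100)))
E
```

```text
9.625 [0.3871 0.493  0.2264] 0.7999633565968219 [-0.1 -0.8  0.5]
(array([0.58041304, 0.20424122]), np.float64(0.05662302286455643), np.float64(1.0))
[194 163  43  11 403] [0.58132489 0.31991141] 89.6652938307124
saucepan (array([0.58095348, 0.01797875]), np.float64(0.08318319053113161), np.float64(0.9682539682539683))
```

View pics/t4.png

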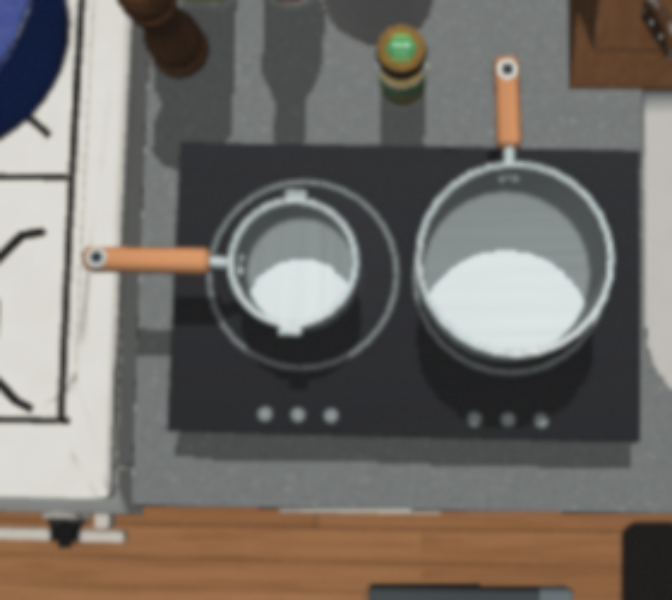

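The handle now lies to the left, from (95,258) to (210,260) in the crop, at 89.7° against a hob edge of about 89.3°. The pan is centred on its ring, the saucepan hasn't moved, and the gripper is clear.

```bash
python3 -c "
from h import *
print(order.hand_in())"
```

```text
the job is handed in; nothing more can be done
None
```

The milk pan's handle now points left, within about 1° of parallel to the hob's front edge; the pan is still centred on its ring (within about 1 mm), the saucepan hasn't moved, the gripper has let go, and the job was handed in at about 10 s.

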